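# Level the counter scale and stop it rocking

### The job

The shop's counter scale is nose-down and rocks, because its two front levelling feet are not wound down far enough. Turn the two knurled front screws until the scale stands level, with the ball of its level inside the ring, and firm on all four feet: every foot must carry its share, none hanging in the air and none so far out that it lifts another. Go by feel and gently: do not lean on the scale, lift it or push it out of its place, and leave the other things on the counter alone.

Things in the scene. Friction and masses are not known exactly. Their poses are not given: they have to be found in the camera images.
- scale: Dark grey counter scale, 4.2 kg, 350 deep (x), 330 wide (y); origin on the counter under its middle, its x axis points from the front (keys, knobs, robot's side) to the rear, z up. Front deck top at z 46 mm, steel pan behind it to 100 mm. It stands on two fixed rear rubber feet, 270 apart, and two screw feet 290 apart, 230 mm in front of them. Flat counter; level when its z axis is upright.
- boss_left (a point): Point on the axis of the left front levelling screw (on the scale's +y side), at the top of the deck; fixed to the scale. Above it a round knurled aluminium knob, 38 mm across, 24 mm tall, its middle 25 to 28 mm above this point at the start (22 mm once level); 45 mm clear all round it. Clockwise from above drives the foot down, 10 mm a turn. The foot hangs below the same stud.
- boss_right (a point): Point on the axis of the right front levelling screw (on the scale's -y side), at the top of the deck; fixed to the scale. Above it a round knurled aluminium knob, 38 mm across, 24 mm tall, its middle 25 to 28 mm above this point at the start (22 mm once level); 45 mm clear all round it. Clockwise from above drives the foot down, 10 mm a turn. The foot hangs below the same stud.
- ball_centre (a point): Centre of the small red ball, 11 mm, of the level in the front deck. It rolls to the low side, 4 mm from the centre for each 0.01 rad of tilt, and settles in a second. The scale is level when it lies inside the dark ring.
- vial (a point): Centre of the level: green dish, 42 mm across, in the middle of the front deck, with a dark ring of 18 mm inner diameter. Fixed to the scale.
- table: The wooden counter, top at z = 0, level. How the screws behave: at the start each front foot is 3 to 6 mm too short, not equally, so as a rule one stands and the other hangs. A hanging foot sinks with its knob as it is turned, until it touches; from then on the knob keeps its height, the scale's corner is raised and the foot takes load. About 1 mm more screw travel from touching to an even share.
- weight_mid (a point): Bystander: steel test weight, 48 mm across, 60 mm tall, standing right of the scale; the point is at its middle.
- phone_mid (a point): Bystander: black phone, 155 x 75 x 9 mm, lying left of the scale; the point is at its middle.
- pot_mid (a point): Bystander: lime green pen pot, 80 mm across, 145 mm tall with its pens; the point is on its axis, 50 mm up.
- stapler_mid (a point): Bystander: red and black stapler, 120 mm long, 45 mm tall; the point is at its middle.
- tape_roll_center (a point): Bystander: roll of brown parcel tape lying flat, 90 mm across, 48 mm tall; the point is at its middle.

How it is judged:
At the end, for the whole second after the job is handed in: The scale stands level within 0.01 rad (the ball inside the ring), at rest, and each of its four feet presses on the counter with more than 1.5 N (angle between scale's own z axis and vertical below 0.01 rad and contact force between each of foot_left_c0, foot_right_c0, rear_foot_left_c0, rear_foot_right_c0 and table above 1.5 N and linear speed of scale below 0.01 m/s); the robot touches nothing.
It fails at once if the scale is leaned on with more than about 20 N on top of its own weight (contact force between scale and table above 66 N).
It fails at once if the scale is lifted with more than about 20 N (contact force between scale and table below 22 N).
It fails at once if the scale is pushed more than 15 mm out of its place (distance of scale from where it was at the start of the episode above 0.015 m).
It fails at once if a bystander is moved by more than 30 mm (distance of any of weight_mid, phone_mid, pot_mid, stapler_mid, tape_roll_center from where it was at the start of the episode above 0.03 m).
It also fails if it takes over 70 s, if anything falls off the work surface, if the arm or the gripper's body presses on something with over 40 N, if the wrist force passes 120 N, or if a joint passes its speed limit or range.

### The arm

A 7-joint arm with a two-finger parallel gripper is mounted at the origin on the work surface. World frame = base frame: x ahead of the robot, y to its left, z up, the work surface at z = 0. Lengths are in m, angles in rad, forces in N, time in s.
With the tool pointing down it reaches from about 0.4 to 0.875 m from the base axis. Payload 19.3 kg.
Tool frame: the origin (TCP) lies at the very end of the fingers, on their centre line; the grasp point (between the pads) lies 19 mm behind it; z points along the fingers, y is the line along which they close (so a half turn about z gives the same grasp; the last joint's range is limited). The gripper opens to 85 mm and grips with 20 to 120 N. Pads are 22 mm wide; open, the fingers measure 114 mm over their backs; the gripper's body (76 mm by 85 mm) begins 54 mm behind the grasp point. The pads swing forward as they close: fully open they stand 13 mm farther back than shut.
Start: joints at [1.14, 0.521, -0.036, 1.599, 0.021, 1.021, -0.113], TCP at [0.221, -0.585, 0.195] pointing down, gripper open.
Joint ranges: [-2.91, 2.91], [-0.3, 2.13], [-1.5, 1.42], [0.17, 2.43], [-1.26, 4.41], [0.16, 1.93], [-2.52, 2.52]. Speed limits (rad/s): [1.89, 1.89, 2.39, 2.39, 3.01, 3.01, 3.01].

### API

Orientations are given as [roll, pitch, yaw] about the fixed x, y, z axes, in that order (R = Rz(yaw) Ry(pitch) Rx(roll)).
In Python, from workcell import bot gives the robot as it stands.
- The arm moves only by the tool jog_arm, never from a script. Its argument "motion" is a list of rows, each a list of 5 numbers: the shift along the tool's x, y, z scaled (see below), then the turn about the tool's z scaled (see below), then the opening, from 0 (shut) to 1 (fully open). A call has 1 to 12 rows; each row shifts and turns the commanded pose from where the row before left it, along the tool's axes as they then stand; what a row does not reach is not made up. The controller multiplies each number of a shift by 30 mm and each number of a turn by 0.08 rad. A row lasts 1/10 s, in which the tool goes at most 50 mm and 8.59 degrees, less where a joint would pass 70% of its speed; a pose out of reach is approached as far as the arm can. A call with a number of a shift or a turn outside -1 to 1 is refused whole. A call with a gripper value outside its range is refused whole. The fingers move at their own pace and stop on an object; "newtons" is the grip in N (left out, the last holds). Time passes only in rows, so rows that do not move let the fingers close. It gives the time, the measured TCP pose, the force, the opening and the grip force at its end, in the units of the state.
- bot.observe(): the state, without advancing time (a new reading comes with each control period).
- bot.grab_frame(name): name is "side" or "top" or "wrist"; returns a dict with "pixels" (384x512x3 uint8, red, green, blue), "fovy" (degrees; the focal length in pixels is half the picture's height over the tangent of half this angle, whatever the lens; pixels are square), "cx", "cy" (the principal point, pixels), "rvec" (rotation vector, rad) and "tvec" (3), from world to camera coordinates, as OpenCV has them; the wrist camera has in their place "mount" (4x4, takes a point from camera to tool coordinates, whose origin is the TCP and whose axes are the flange's). Camera axes: x right, y down, z forward; pixel columns grow to the right and rows downward; lengths in m; the calibration is good to about 2 mm. A picture is of the moment at which its call begins: read the wrist's pose just before it. There is no depth.
- bot.job_done(): hands the job in; it is judged then, once.
The state is a dict: "clock": time; "qpos": joint angles; "qd": joint speeds; "joint_efforts": joint torques, N m; "position": TCP position; "tool_rot": TCP orientation; "force": force on the tool from outside, world axes, zero at the start; "moment": the same for the moment, N m; "grip_width": finger opening in m; "finger_force": force on a finger pad.
Only numpy, scipy, OpenCV 4.12 (cv2) and the standard library are available. Lean on these libraries where they do the work, as an engineer would, in place of code of your own. Each camera call takes 0.05 s, during which the arm holds its last target. There are 200 camera calls.

## Working session

There is one attempt and no reset: what is moved stays moved. The work goes in short steps, Python scripts to look and compute and a tool call to move; the robot and the scene stay as the last step left them, time stands still between calls to the robot, and variables do not carry over. Pictures are saved under pics/ and viewed, at most 10 in all, crops included, and the job is handed in when it is done.

Besides the shell and the picture viewer there is one more tool, called as name(argument=value, ...), one argument or row to a line, values as JSON. jog_arm: Moves the arm, as the interface text tells. Shifts and turns lie within -1 to 1; 1 stands for 30 mm of shift or 0.08 rad of turn. Its arguments: {"type":"object","properties":{"motion":{"type":"array","items":{"type":"array","items":{"type":"number"}}},"newtons":{"type":"number"}},"required":["motion"]}

```bash
mkdir -p pics; ls
python3 - <<'E'
from workcell import bot
import cv2
o=bot.observe(); print(o)
for n in ("top","side"):
    f=bot.grab_frame(n); cv2.imwrite(f"pics/{n}0.png",f["pixels"][:,:,::-1]); print({k:v for k,v in f.items() if k!="pixels"})
E
```

```text
pics
{'clock': 0.0, 'qpos': array([ 1.13979617,  0.52202593, -0.03634219,  1.60001695,  0.02118643,
        1.02109195, -0.11281657]), 'qd': array([-0.0021331 , -0.0005879 ,  0.0008269 , -0.00110498,  0.00070613,
       -0.00099418,  0.00107373]), 'joint_efforts': array([-1.74956665e-03, -9.27082586e+01,  1.97898656e+00, -3.69918716e+01,
        1.77657057e-02,  8.09318240e-03, -2.17002739e-04]), 'position': array([ 0.2204769 , -0.58440652,  0.19401495]), 'tool_rot': array([-3.14043662e+00,  6.40244838e-05,  3.60779542e-01]), 'force': array([ 0.04428572, -0.32664866, -0.0108808 ]), 'moment': array([-0.01745385,  0.02562423,  0.01006858]), 'finger_force': 0.0, 'grip_width': 0.08529921558528863}
{'fovy': 51.08634212614979, 'cx': 256.24895965858695, 'cy': 190.87413110715377, 'rvec': array([ 2.21707553, -2.15171437,  0.06793366]), 'tvec': array([0.07598076, 0.51805715, 1.18796844])}
{'fovy': 46.6114907269302, 'cx': 254.30471668463107, 'cy': 190.1732286169091, 'rvec': array([ 0.14781923, -2.88641253,  1.11230127]), 'tvec': array([0.49354196, 0.00279322, 1.53681351])}
```

View pics/top0.png

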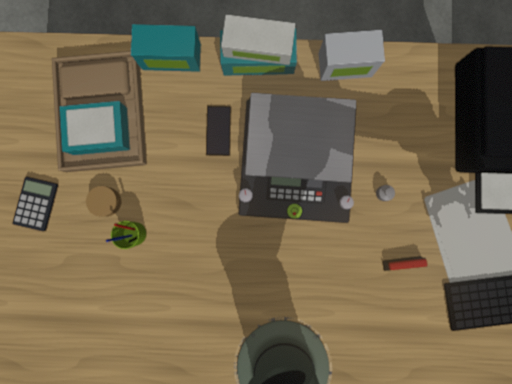

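View pics/side0.png

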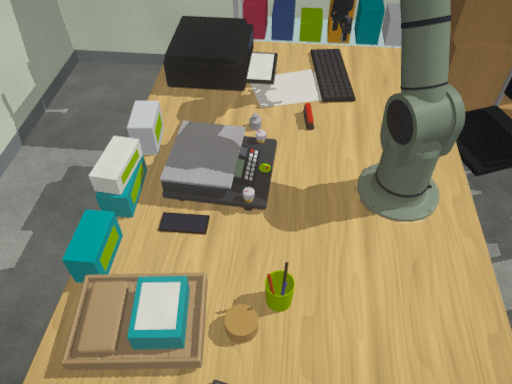

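Top view: the scale is at the middle, with the left knob ≈(245,195), right knob ≈(347,202) and vial ≈(295,211). The weight is at (386,193) and the phone at (218,130). The side view agrees.

```bash
cat > h.py <<'E'
import numpy as np, cv2
from scipy.spatial.transform import Rotation as Ro
def cam(f,o=None):
    h=f["pixels"].shape[0]; fl=h/2/np.tan(np.radians(f["fovy"])/2)
    K=np.array([[fl,0,f["cx"]],[0,fl,f["cy"]],[0,0,1]])
    if "rvec" in f:
        R=cv2.Rodrigues(f["rvec"])[0]; return K,R,-R.T@f["tvec"]
    T=np.eye(4); T[:3,:3]=Ro.from_euler("xyz",o["tool_rot"]).as_matrix(); T[:3,3]=o["position"]
    W=T@f["mount"]; return K,W[:3,:3].T,W[:3,3]
def plane(c,px,z):
    K,R,C=c; d=R.T@np.linalg.inv(K)@np.array([px[0],px[1],1.]); return C+d*(z-C[2])/d[2]
def proj(c,P):
    K,R,C=c; v=K@R@(np.asarray(P)-C); return v[:2]/v[2]
def tri(c1,p1,c2,p2):
    A=[];b=[]
    for (K,R,C),p in ((c1,p1),(c2,p2)):
        d=R.T@np.linalg.inv(K)@np.array([p[0],p[1],1.]); d/=np.linalg.norm(d); M=np.eye(3)-np.outer(d,d); A.append(M); b.append(M@C)
    return np.linalg.lstsq(np.vstack(A),np.hstack(b),rcond=None)[0]
E
python3 - <<'E'
from h import *
from workcell import bot
o=bot.observe()
F={n:bot.grab_frame(n) for n in("top","side","wrist")}
print(F["wrist"]["mount"],F["wrist"]["fovy"])
c={n:cam(F[n],o) for n in F}
print(c["top"][2],c["side"][2], proj(c["top"],o["position"]))
t=F["top"]["pixels"][170:235,215:375,::-1]; s=F["side"]["pixels"][110:220,150:290,::-1]
a=cv2.resize(t,None,fx=5,fy=5,interpolation=cv2.INTER_CUBIC); b=cv2.resize(s,None,fx=5,fy=5,interpolation=cv2.INTER_CUBIC)
cv2.imwrite("pics/ct.png",a); cv2.imwrite("pics/cs.png",b)
E
```

```text
[[ 1.22353649e-03 -9.65175972e-01 -2.61598636e-01  6.71086130e-02]
 [ 9.99998942e-01  1.38677674e-03 -4.39407444e-04 -3.75640367e-04]
 [ 7.86884410e-04 -2.61597822e-01  9.65176647e-01 -1.80130886e-01]
 [ 0.00000000e+00  0.00000000e+00  0.00000000e+00  1.00000000e+00]] 64.67055520680017
[0.43450608 0.08397572 1.22048263] [0.37425924 1.07491324 1.14449936] [522.35090451 311.72507983]
```

View pics/ct.png

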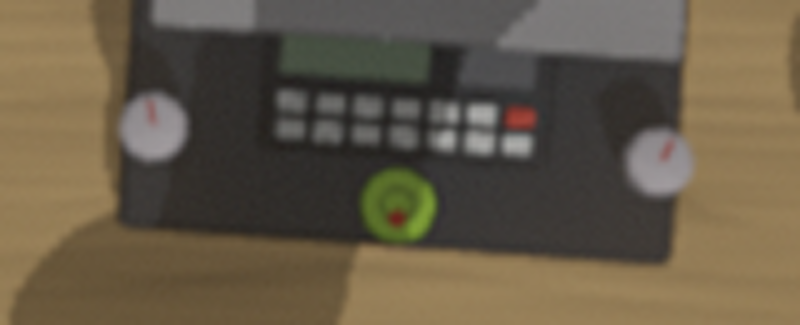

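View pics/cs.png

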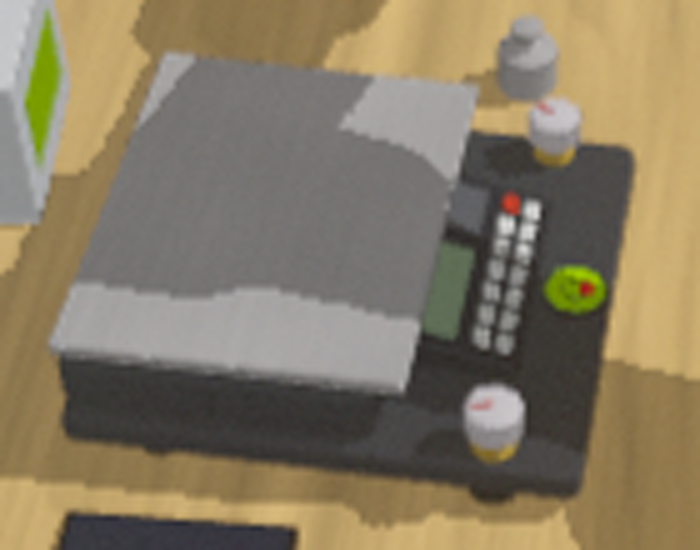

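Crops: the left knob top is at top-view (245.6,195.4) and the right at (346.8,202.4). The ball sits about 2 px forward of the vial centre with no lateral offset. That means nose-down on both rear feet plus one front foot. In the side crop the knob tops are at about (494,405) and (554,115).

Run:
```python
from h import *
from workcell import bot
o=bot.observe()
F={n:bot.grab_frame(n) for n in("top","side")}
c={n:cam(F[n],o) for n in F}
s=lambda x,y:(x/5+150-.4,y/5+110-.4)
t=lambda x,y:(x/5+215-.4,y/5+170-.4)
L=tri(c["top"],t(153,127),c["side"],s(494,405)); R=tri(c["top"],t(659,162),c["side"],s(554,115))
print("L",L,"R",R)
for z in(.08,.083): print(plane(c["top"],t(153,127),z),plane(c["top"],t(659,162),z))
print("vial",plane(c["top"],t(398,206),.043),"ball",plane(c["top"],t(398,217),.047))
```

```text
L [0.50021119 0.12216227 0.08188791] R [ 0.48901236 -0.16501797  0.08201303]
[0.49866095 0.12210882 0.08      ] [ 0.48734122 -0.16556389  0.08      ]
[0.49849219 0.12200852 0.083     ] [ 0.48720224 -0.16490749  0.083     ]
vial [ 0.45872905 -0.02148792  0.043     ] ball [ 0.45224106 -0.02128149  0.047     ]
```

jog_arm(
  motion=[
    [0,0,0,-1,1],
    [0,0,0,-1,1],
  ],
)

```text
clock: 0.55
position: [0.2206, -0.5847, 0.1945]
tool_rot: [-3.141, 0.0, 0.524]
force: [-0.6, -0.2, 0.2]
grip_width: 0.0851
finger_force: 0.0
```

```bash
python3 -c "
from workcell import bot
o=bot.observe(); print(o['qpos'],o['position'],o['tool_rot'],o['clock'])"
```

```text
[ 1.16617315  0.52190235 -0.0754904   1.59799696  0.04412409  1.02349157
  0.03084435] [ 0.22064597 -0.58470335  0.19454425] [-3.14145556e+00  6.09212950e-05  5.23916499e-01] 0.55
```

jog_arm(
  motion=[
    [0.612,-0.32,0,0,1],
    [0.612,-0.32,0,0,1],
    [0.612,-0.32,0,0,1],
    [0.612,-0.32,0,0,1],
    [0.612,-0.32,0,0,1],
    [0.612,-0.32,0,0,1],
    [0.612,-0.32,0,0,1],
    [0.612,-0.32,0,0,1],
    [0.612,-0.32,0,0,1],
    [0.612,-0.32,0,0,1],
    [0.612,-0.32,0,0,1],
    [0.612,-0.32,0,0,1],
  ],
)

```text
clock: 1.75
position: [0.3548, -0.3745, 0.1947]
tool_rot: [3.141, -0.0, 0.521]
force: [-0.2, -0.2, -0.2]
grip_width: 0.0855
finger_force: 0.0
```

jog_arm(
  motion=[
    [0.612,-0.32,0,0,1],
    [0.612,-0.32,0,0,1],
    [0.612,-0.32,0,0,1],
    [0.612,-0.32,0,0,1],
    [0.612,-0.32,0,0,1],
    [0.612,-0.32,0,0,1],
    [0.612,-0.32,0,0,1],
    [0.612,-0.32,0,0,1],
    [0.612,-0.32,0,0,1],
    [0.612,-0.32,0,0,1],
    [0.612,-0.32,0,0,1],
    [0.612,-0.32,0,0,1],
  ],
)

```text
clock: 2.95
position: [0.4886, -0.165, 0.1947]
tool_rot: [3.142, -0.0, 0.521]
force: [0.2, -0.4, -0.2]
grip_width: 0.0858
finger_force: 0.0
```

jog_arm(
  motion=[
    [0,0,0,-1,1],
    [0,0,0,-1,1],
    [0,0,0,-1,1],
    [0,0,0,-1,1],
    [0,0,0,-1,1],
    [0,0,0,-1,1],
    [0,0,0,-1,1],
    [0,0,0,-1,1],
    [0,0,0,-1,1],
    [0,0,0,-1,1],
    [0,0,0,-1,1],
    [0,0,0,-1,1],
  ],
)

```text
clock: 4.15
position: [0.4882, -0.1657, 0.1946]
tool_rot: [3.142, 0.0, 1.484]
force: [-0.7, -0.8, -0.3]
grip_width: 0.0852
finger_force: 0.0
```

jog_arm(
  motion=[
    [0,0,0,-1,1],
    [0,0,0,-1,1],
    [0,0,0,-1,1],
    [0,0,0,-1,1],
    [0,0,0,-1,1],
    [0,0,0,-1,1],
    [0,0,0,-1,1],
    [0,0,0,-1,1],
    [0,0,0,-1,1],
    [0,0,0,-1,1],
    [0,0,0,-1,1],
    [0,0,0,-1,1],
  ],
)

```text
clock: 5.35
position: [0.4882, -0.1658, 0.1946]
tool_rot: [-3.142, 0.0, 2.444]
force: [-0.2, -0.2, 0.1]
grip_width: 0.0853
finger_force: 0.0
```

Run:
```python
from h import *
from workcell import bot
o=bot.observe(); print(o['qpos'],o['position'],o['tool_rot'],o['clock'])
f=bot.grab_frame("wrist"); cv2.imwrite("pics/w1.png",f["pixels"][:,:,::-1])
c=cam(f,o); print(proj(c,[.4872,-.165,.082]))
```

```text
[ 0.71518662  0.41034088 -0.65716734  1.86096139  0.29995156  0.97032568
  0.79956376] [ 0.48819946 -0.16575075  0.19464566] [-3.14154816e+00  1.07777185e-04  2.44392235e+00] 5.35
[251.80624523 183.91845854]
```

View pics/w1.png

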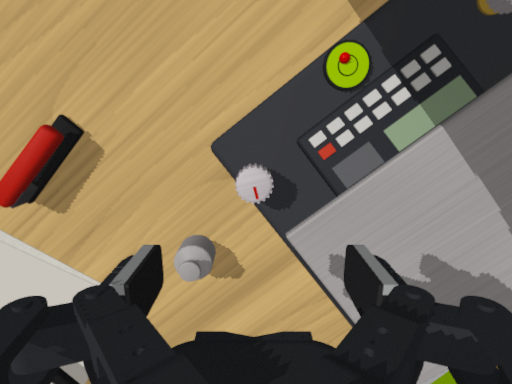

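The knob sits at (254,184), about 2 px from the prediction, and the fingers are clear of the weight. The ball is at (344.5,58) and the vial centre at (347,65).

jog_arm(
  motion=[
    [0,0,0,-1,1],
    [0,0,0,-1,1],
    [0,0,0,-1,1],
    [0,0,0,-1,1],
    [0,0,0,-1,1],
    [0,0,0,-1,1],
    [0,0,0,-1,1],
    [0,0,0,-1,1],
    [0,0,0,-1,1],
    [0,0,0,-1,1],
    [0,0,0,-1,1],
    [0,0,0,-1,1],
  ],
)

```text
clock: 6.6
position: [0.4882, -0.1657, 0.1946]
tool_rot: [-3.142, -0.0, -2.881]
force: [-0.4, -0.1, 0.0]
grip_width: 0.0857
finger_force: 0.0
```

jog_arm(
  motion=[
    [0,0,0.4,-1,1],
    [0,0,0.4,-1,1],
    [0,0,0.4,-1,1],
    [0,0,0.4,-1,1],
    [0,0,0.4,0,1],
    [0,0,0,0,1],
  ],
)

```text
clock: 7.2
position: [0.4875, -0.1656, 0.1333]
tool_rot: [3.14, -0.001, -2.566]
force: [0.1, 0.8, 0.5]
grip_width: 0.0853
finger_force: 0.0
```

```bash
cat >> h.py <<'E'
def blobs(f,what):
    hsv=cv2.cvtColor(f["pixels"],cv2.COLOR_RGB2HSV)
    H,S,V=cv2.split(hsv)
    m={"knob":(S<45)&(V>140),"green":(H>28)&(H<50)&(S>120)&(V>90),"red":((H<8)|(H>172))&(S>150)&(V>80)}[what]
    m=cv2.morphologyEx(m.astype(np.uint8),cv2.MORPH_CLOSE,np.ones((3,3)))
    n,l,st,ce=cv2.connectedComponentsWithStats(m)
    return [(tuple(ce[i].round(2)),st[i,2:].tolist()) for i in range(1,n) if st[i,4]>25],l
E
python3 - <<'E'
from h import *
from workcell import bot
o=bot.observe(); print(o['qpos'],o['position'],o['tool_rot'],o['clock'])
f=bot.grab_frame("wrist"); cv2.imwrite("pics/w2.png",f["pixels"][:,:,::-1])
c=cam(f,o); print(proj(c,[.4885,-.1635,.082]))
for w in("knob","green","red"): print(w,blobs(f,w)[0])
E
```

```text
[ 0.86927979  0.57119681 -0.90095718  1.91424966  0.55633726  0.92961581
  1.8433328 ] [ 0.48749421 -0.16560848  0.13332205] [ 3.13994647e+00 -1.09687149e-03 -2.56581388e+00] 7.2
[254.06753812 203.42199871]
knob [((np.float64(10.14), np.float64(29.43)), [23, 64, 1314]), ((np.float64(113.63), np.float64(142.36)), [52, 49, 1766]), ((np.float64(252.24), np.float64(199.98)), [48, 50, 1682]), ((np.float64(318.57), np.float64(247.98)), [19, 17, 192]), ((np.float64(336.68), np.float64(260.55)), [17, 18, 179]), ((np.float64(220.05), np.float64(306.86)), [106, 87, 5202]), ((np.float64(327.72), np.float64(274.97)), [19, 17, 188]), ((np.float64(342.07), np.float64(286.93)), [12, 17, 81]), ((np.float64(118.57), np.float64(287.78)), [15, 12, 91]), ((np.float64(387.72), np.float64(286.92)), [14, 11, 65]), ((np.float64(304.11), np.float64(327.55)), [32, 25, 295])]
green [((np.float64(396.89), np.float64(248.23)), [44, 41, 1226])]
red [((np.float64(244.0), np.float64(208.0)), [15, 9, 39]), ((np.float64(403.71), np.float64(244.77)), [12, 10, 90]), ((np.float64(308.78), np.float64(262.57)), [20, 18, 213])]
```

View pics/w2.png

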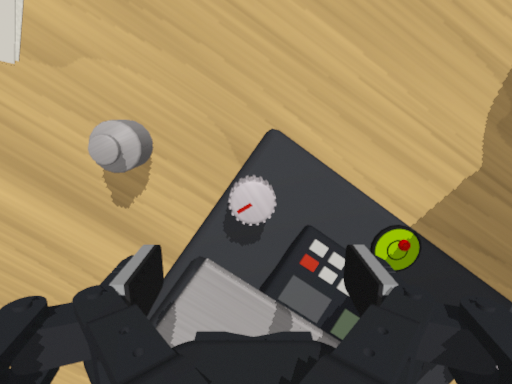

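The knob is at (252,200), the vial at (397,248) and the ball at (404,245). The weight is clear.

Run:
```python
from h import *
from workcell import bot
o=bot.observe()
f=bot.grab_frame("wrist");c=cam(f,o); R=Ro.from_euler("xyz",o["tool_rot"]).as_matrix()
for z in (.08,.082):
    p=plane(c,(252.2,200),z); print(p,R.T@(p-o["position"])/.03)
print("W",plane(c,(121,146),.055))
v=plane(c,(396.9,248.2),.043); b=plane(c,(403.7,244.8),.046); print(v,b)
```

```text
[ 0.48811467 -0.1658168   0.08      ] [-1.13749650e-03 -1.19216351e-02  1.80688214e+00]
[ 0.48764339 -0.16611924  0.082     ] [ 0.01756297 -0.01175622  1.74022538]
W [ 0.5148061  -0.28095535  0.055     ]
[ 0.46087209 -0.0158167   0.043     ] [ 0.45428367 -0.01470312  0.046     ]
```

jog_arm(
  motion=[
    [0,0,0.45,0,1],
    [0,0,0.45,0,1],
    [0,0,0.45,0,1],
    [0,0,0.45,0,1],
    [0,0,0.45,0,1],
    [0,0,0.4,0,1],
    [0,0,0,0,0.6],
    [0,0,0,0,0.6],
  ],
  newtons=25,
)

```text
clock: 8.1
position: [0.4883, -0.1654, 0.055]
tool_rot: [3.141, -0.0, -2.562]
force: [-0.3, -1.1, 0.1]
grip_width: 0.0588
finger_force: 0.0
```

jog_arm(
  motion=[
    [0,0,0,0,0.3],
    [0,0,0,0,0.2],
    [0,0,0,0,0.2],
    [0,0,0,0,0.2],
  ],
  newtons=25,
)

```text
clock: 8.5
position: [0.4883, -0.1658, 0.0554]
tool_rot: [-3.141, 0.0, -2.563]
force: [0.5, -0.4, 0.1]
grip_width: 0.0169
finger_force: 0.0
```

Run:
```python
from h import *
from workcell import bot
o=bot.observe(); print(o['grip_width'],o['finger_force'],o['position'])
f=bot.grab_frame("wrist"); s=bot.grab_frame("side")
a=cv2.resize(s["pixels"][90:190,190:300],None,fx=4,fy=4,interpolation=cv2.INTER_CUBIC)
a=cv2.resize(a,(420,384))
cv2.imwrite("pics/w3.png",cv2.resize(np.hstack([f["pixels"],a])[:,:,::-1],(800,330)))
```

```text
0.01692981614555473 0.0 [ 0.48832556 -0.16578089  0.05535136]
```

View pics/w3.png

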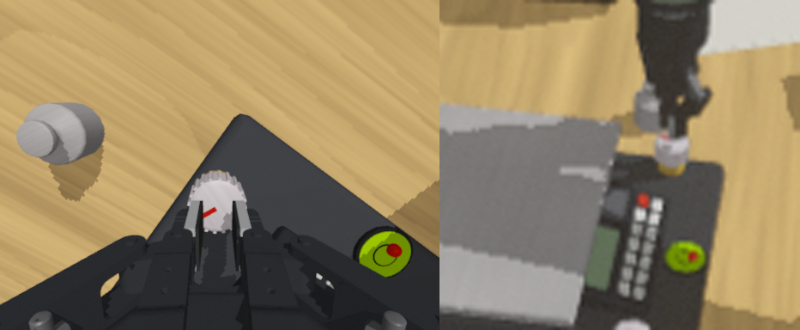

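The fingers show over the knob top and closed past its 38 mm, so something is off in height or offset. I'm checking where the TCP projects.

Run:
```python
from h import *
from workcell import bot
o=bot.observe()
f=bot.grab_frame("wrist");c=cam(f,o); R=Ro.from_euler("xyz",o["tool_rot"]).as_matrix()
w=lambda p:proj(c,R@np.array(p)+o["position"])
for p in ([0,0,0],[0,0,-.019],[0,0,-.03],[0,.0085,0],[0,.0085,-.019],[.011,.0085,0],[.011,.0085,-.019]): print(p,w(p))
print(proj(c,[.488,-.166,.08]),proj(c,[.488,-.166,.056]))
s=bot.grab_frame("side"); cs=cam(s)
print("side tcp",proj(cs,o["position"]),"knobtop",proj(cs,[.488,-.166,.081]))
cv2.imwrite("pics/w4.png",np.vstack([cv2.resize(f["pixels"][180:310,180:340],(800,650))])[:600,:,::-1])
```

```text
[0, 0, 0] [252.55104825 223.18628542]
[0, 0, -0.019] [252.50184977 234.65579209]
[0, 0, -0.03] [252.46828408 242.48086883]
[0, 0.0085, 0] [266.0418489  223.19954966]
[0, 0.0085, -0.019] [267.42353647 234.67001368]
[0.011, 0.0085, 0] [266.26230514 206.48824211]
[0.011, 0.0085, -0.019] [267.69141427 216.35216494]
[252.33152892 238.00158199] [252.42214345 223.03927311]
side tcp [261.07735964 138.07850885] knobtop [261.18576936 132.67639746]
```

View pics/w4.png

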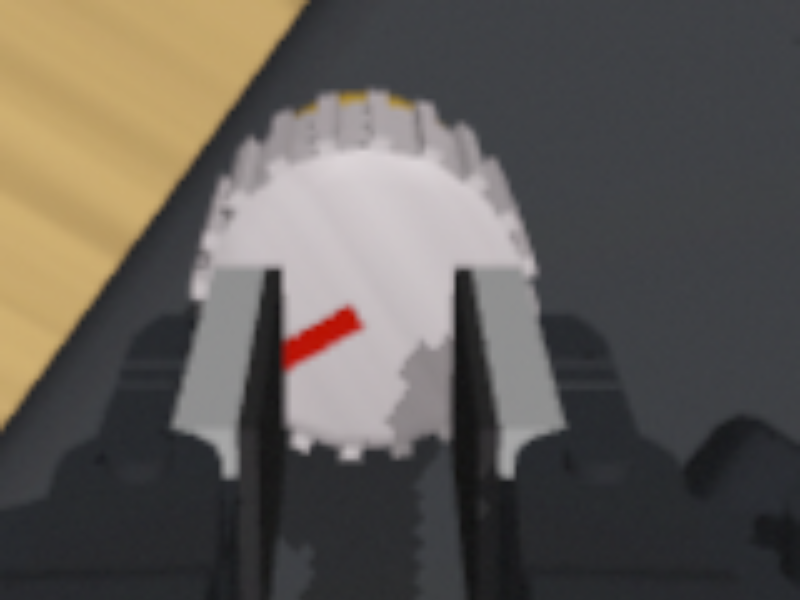

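The visible fingertips sit about 40 mm behind the reported TCP, in both the wrist view (pad gap scale) and the side view. They are still above the knob. I'll open, go 30 mm lower, close gently and check.

jog_arm(
  motion=[
    [0,0,0,0,0.8],
    [0,0,0,0,0.8],
    [0,0,0,0,0.8],
    [0,0,0,0,0.8],
    [0,0,0,0,0.8],
    [0,0,0.25,0,0.8],
    [0,0,0.25,0,0.8],
    [0,0,0.25,0,0.8],
    [0,0,0.25,0,0.8],
    [0,0,0,0,0.8],
  ],
  newtons=25,
)

```text
clock: 9.7
position: [0.4876, -0.1654, 0.0239]
tool_rot: [3.14, -0.001, -2.562]
force: [-0.9, -0.5, 0.1]
grip_width: 0.0683
finger_force: 0.0
```

Run:
```python
from h import *
from workcell import bot
o=bot.observe(); print(o['grip_width'],o['position'],o['force'])
f=bot.grab_frame("wrist"); s=bot.grab_frame("side")
a=cv2.resize(s["pixels"][95:155,225:290],(416,384),interpolation=cv2.INTER_CUBIC)
cv2.imwrite("pics/w5.png",cv2.resize(np.hstack([f["pixels"][120:350,110:400],cv2.resize(a,(250,230))])[:,:,::-1],(800,341)))
```

```text
0.0682610754816665 [ 0.48761959 -0.1653894   0.02391829] [-0.91995123 -0.46547602  0.0964936 ]
```

View pics/w5.png

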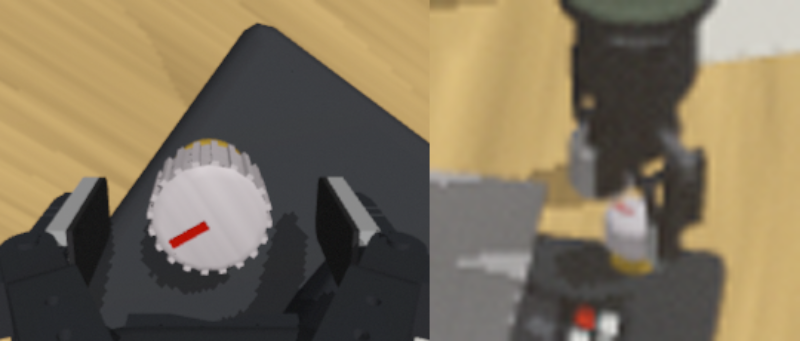

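The fingertips now straddle the knob at about mid height, with the knob centred between the pads. I'll go 4 mm lower and close.

jog_arm(
  motion=[
    [0,0,0.13,0,0.7],
    [0,0,0,0,0.6],
    [0,0,0,0,0.5],
    [0,0,0,0,0.4],
    [0,0,0,0,0.3],
    [0,0,0,0,0.2],
    [0,0,0,0,0.2],
  ],
  newtons=25,
)

```text
clock: 10.5
position: [0.4885, -0.1659, 0.0214]
tool_rot: [-3.141, 0.0, -2.563]
force: [1.9, -3.6, 5.9]
grip_width: 0.0369
finger_force: 25.1
```

Gripped at 36.9 mm. Trying a small turn clockwise.

jog_arm(
  motion=[
    [0,0,-0.03,0.5,0.2],
    [0,0,0,1,0.2],
    [0,0,0,1,0.2],
    [0,0,0,1,0.2],
    [0,0,0,1,0.2],
    [0,0,0,0.5,0.2],
    [0,0,0,0,0.2],
  ],
  newtons=25,
)

```text
clock: 11.2
position: [0.4881, -0.1653, 0.0218]
tool_rot: [3.141, -0.0, -2.963]
force: [2.5, -0.1, -8.1]
grip_width: 0.0365
finger_force: 26.6
```

```bash
cat > look.py <<'E'
from h import *
from workcell import bot
def ball(name="top"):
    # ball offset from vial centre, world mm; image-based: green ring dish contour ellipse + red blob
    o=bot.observe(); f=bot.grab_frame(name); c=cam(f,o); px=f["pixels"]
    g,_=blobs(f,"green"); g=[b for b in g]
    hsv=cv2.cvtColor(px,cv2.COLOR_RGB2HSV); H,S,V=cv2.split(hsv)
    best=None
    for (cx,cy),(w,h,a) in g:
        p=plane(c,(cx,cy),.045)
        if abs(p[0]-.46)<.025 and abs(p[1]+.018)<.025: best=(cx,cy,w,h)
    if best is None: return None
    cx,cy,w,h=best; r=int(max(w,h)/2)+1
    m=np.zeros(H.shape,np.uint8); cv2.circle(m,(int(round(cx)),int(round(cy))),r,1,-1)
    red=((H<10)|(H>170))&(S>110)&(m>0); gr=((H>25)&(H<50)&(S>100)&(m>0))
    yx=np.argwhere(red); hull=cv2.convexHull(np.argwhere(gr|red)[:,::-1].astype(np.float32))
    M=cv2.moments(hull); vc=(M["m10"]/M["m00"],M["m01"]/M["m00"])
    sat=(S[red].astype(float)); bc=(yx*sat[:,None]).sum(0)/sat.sum()
    v=plane(c,vc,.044); b=plane(c,bc[::-1],.049)
    return (b-v)[:2]*1e3, v, len(yx), w, h
if __name__=="__main__":
    o=bot.observe(); print(o['clock'],o['position'].round(4),'q7',o['qpos'][6].round(2),'yaw',o['tool_rot'][2].round(3),'F',o['force'].round(1),'M',o['moment'].round(2),'w',o['grip_width'].round(4))
    for n in("top","side","wrist"):
        try: print(n,ball(n))
        except Exception as e: print(n,e)
E
python3 look.py
```

```text
Traceback (most recent call last):
  File "look.py", line 22, in <module>
    o=bot.observe(); print(o['clock'],o['position'].round(4),'q7',o['qpos'][6].round(2),'yaw',o['tool_rot'][2].round(3),'F',o['force'].round(1),'M',o['moment'].round(2),'w',o['grip_width'].round(4))
                                                                                                                                                                             ^^^^^^^^^^^^^^^^^^^^^
AttributeError: 'float' object has no attribute 'round'
```

```bash
sed -i "s/,'w',o\['grip_width'\].round(4)//" look.py; python3 look.py
```

```text
11.2 [ 0.4881 -0.1653  0.0218] q7 1.35 yaw -2.963 F [ 2.5 -0.1 -8.1] M [ 0.09 -0.62 -0.01]
top (array([-6.82755288,  2.11843772]), array([ 0.45897776, -0.02120096,  0.044     ]), 2, 14, 15)
side (array([-6.34256466,  4.36578264]), array([ 0.46253991, -0.02612786,  0.044     ]), 3, 12, 9)
wrist (array([nan, nan]), array([ 0.46639656, -0.02716179,  0.044     ]), 0, 26, 67)look.py:18: RuntimeWarning: invalid value encountered in divide
  sat=(S[red].astype(float)); bc=(yx*sat[:,None]).sum(0)/sat.sum()
```

jog_arm(
  motion=[
    [0,0,0.015,0,0.2],
    [0,0,0,0,0.2],
  ],
)

```text
clock: 11.55
position: [0.4882, -0.1654, 0.0217]
tool_rot: [3.141, -0.0, -2.962]
force: [2.2, 2.6, -4.1]
grip_width: 0.0363
finger_force: 26.9
```

```bash
python3 - <<'E'
s=open('look.py').read()
a=s.index("    red=((H<10)"); b=s.index("    v=plane")
s=s[:a]+'''    P=px.astype(float); Wt=np.clip(P[:,:,0]-P[:,:,1]-8,0,None)*(m>0)
    gr=(((H>25)&(H<50)&(S>100)&(m>0))|(Wt>20)).astype(np.uint8)
    M=cv2.moments(cv2.convexHull(np.argwhere(gr)[:,::-1].astype(np.float32))); vc=(M["m10"]/M["m00"],M["m01"]/M["m00"])
    M=cv2.moments(Wt); bc=(M["m01"]/M["m00"],M["m10"]/M["m00"]); yx=Wt[Wt>20]
'''+s[b:]
open('look.py','w').write(s)
E
python3 look.py
```

```text
11.55 [ 0.4882 -0.1654  0.0217] q7 1.35 yaw -2.962 F [ 2.2  2.6 -4.1] M [ 0.57 -0.34  0.02]
top (array([-6.8233452 ,  1.50995006]), array([ 0.4589189 , -0.02117617,  0.044     ]), 6, 14, 15)
side (array([-6.1492214 ,  3.54610466]), array([ 0.46198889, -0.02602996,  0.044     ]), 6, 12, 9)
wrist float division by zero
```

jog_arm(
  motion=[
    [0,0,0.005,1,0.2],
    [0,0,0.005,1,0.2],
    [0,0,0.005,1,0.2],
    [0,0,0.005,1,0.2],
    [0,0,0.005,1,0.2],
    [0,0,0.005,1,0.2],
    [0,0,0.005,1,0.2],
    [0,0,0.005,1,0.2],
    [0,0,0,0,0.2],
  ],
)

```text
clock: 12.6
position: [0.4892, -0.165, 0.0213]
tool_rot: [3.141, 0.002, 2.679]
force: [1.0, 4.4, 10.0]
grip_width: 0.0368
finger_force: 28.1
```

```bash
python3 look.py
```

```text
12.6 [ 0.4892 -0.165   0.0213] q7 0.83 yaw 2.679 F [ 1.   4.4 10. ] M [ 1.68 -0.22  0.01]
top (array([-6.5963887 ,  1.05401538]), array([ 0.4595748 , -0.02123382,  0.044     ]), 8, 14, 16)
side (array([-5.76500386,  1.46363971]), array([ 0.46285977, -0.02654222,  0.044     ]), 7, 13, 9)
wrist (array([-4.43400165,  4.90866387]), array([ 0.45966705, -0.02287741,  0.044     ]), 340, 52, 99)
```

jog_arm(
  motion=[
    [0,0,-0.03,0,0.2],
    [0,0,0,1,0.2],
    [0,0,0,1,0.2],
    [0,0,0,1,0.2],
    [0,0,0,1,0.2],
    [0,0,0,1,0.2],
    [0,0,0,1,0.2],
    [0,0,0,0,0.2],
  ],
)

```text
clock: 13.55
position: [0.4894, -0.165, 0.0218]
tool_rot: [3.14, 0.001, 2.199]
force: [5.5, 4.1, -2.1]
grip_width: 0.0364
finger_force: 26.9
```

```bash
python3 look.py
```

```text
13.55 [ 0.4894 -0.165   0.0218] q7 0.45 yaw 2.199 F [ 5.5  4.1 -2.1] M [ 1.35 -1.47 -0.05]
top (array([-4.69785619,  1.07896824]), array([ 0.45958142, -0.02127208,  0.044     ]), 8, 15, 16)
side (array([-4.90397546,  3.36081999]), array([ 0.46371139, -0.02893343,  0.044     ]), 6, 13, 10)
wrist float division by zero
```

jog_arm(
  motion=[
    [0,0,0,1,0.2],
    [0,0,0,1,0.2],
    [0,0,0,1,0.2],
    [0,0,0,1,0.2],
    [0,0,0,1,0.2],
    [0,0,0,1,0.2],
    [0,0,0,1,0.2],
    [0,0,0,1,0.2],
    [0,0,0,1,0.2],
    [0,0,0,1,0.2],
    [0,0,0,0,0.2],
  ],
)

```text
clock: 14.8
position: [0.49, -0.1652, 0.0219]
tool_rot: [3.139, -0.001, 1.399]
force: [6.8, 2.5, -3.1]
grip_width: 0.0362
finger_force: 26.7
```

```bash
python3 look.py
```

```text
14.8 [ 0.49   -0.1652  0.0219] q7 -0.15 yaw 1.399 F [ 6.8  2.5 -3.1] M [ 0.67 -2.    0.  ]
top (array([-3.03049997,  0.66887268]), array([ 0.45972727, -0.02132129,  0.044     ]), 10, 15, 16)
side (array([-2.74584893,  2.18761588]), array([ 0.46414501, -0.03006266,  0.044     ]), 9, 13, 10)
wrist None
```

jog_arm(
  motion=[
    [0,0,0,1,0.2],
    [0,0,0,1,0.2],
    [0,0,0,1,0.2],
    [0,0,0,1,0.2],
    [0,0,0,1,0.2],
    [0,0,0,1,0.2],
    [0,0,0,1,0.2],
    [0,0,0,1,0.2],
    [0,0,0,1,0.2],
    [0,0,0,1,0.2],
    [0,0,0,1,0.2],
    [0,0,0,0,0.2],
  ],
)

```text
clock: 16.15
position: [0.4904, -0.1655, 0.0219]
tool_rot: [3.139, -0.003, 0.519]
force: [9.9, 2.3, -5.0]
grip_width: 0.0365
finger_force: 26.6
```

```bash
python3 look.py
```

```text
16.15 [ 0.4904 -0.1655  0.0219] q7 -0.78 yaw 0.519 F [ 9.9  2.3 -5. ] M [ 0.19 -2.33 -0.02]
top (array([-0.08933082,  0.32827081]), array([ 0.46068114, -0.02112417,  0.044     ]), 9, 15, 15)
side (array([-0.03745184,  1.65066159]), array([ 0.46456344, -0.03087716,  0.044     ]), 8, 13, 10)
wrist float division by zero
```

jog_arm(
  motion=[
    [0,0,0.01,0,0.5],
    [0,0,0,0,0.8],
    [0,0,0,0,0.8],
    [0,0,0,0,0.8],
    [0,0,-0.3,0,0.8],
    [0,0,-0.4,0,1],
    [0,0,-0.6,0,1],
    [0,0,-0.6,0,1],
    [0,0,-0.6,0,1],
    [0,0,0,0,1],
  ],
)

```text
clock: 17.3
position: [0.4896, -0.166, 0.099]
tool_rot: [3.139, -0.003, 0.521]
force: [-0.6, -0.1, -0.2]
grip_width: 0.0853
finger_force: 0.0
```

```bash
python3 look.py
```

```text
17.3 [ 0.4896 -0.166   0.099 ] q7 -0.78 yaw 0.521 F [-0.6 -0.1 -0.2] M [ 0.01  0.04 -0.02]
top (array([0.64692776, 0.36810745]), array([ 0.46068114, -0.02112417,  0.044     ]), 8, 15, 15)
side (array([0.18095422, 1.44593684]), array([ 0.46477278, -0.03074583,  0.044     ]), 7, 13, 10)
wrist (array([ 1.24509856, -0.77024354]), array([ 0.45840677, -0.01337754,  0.044     ]), 229, 60, 60)
```

jog_arm(
  motion=[
    [0.5,-0.82,0,0,1],
    [0.5,-0.82,0,0,1],
    [0.5,-0.82,0,0,1],
    [0.5,-0.82,0,0,1],
    [0.5,-0.82,0,0,1],
    [0.5,-0.82,0,0,1],
    [0.5,-0.82,0,0,1],
    [0.5,-0.82,0,0,1],
    [0.5,-0.82,0,0,1],
    [0.5,-0.82,0,0,1],
    [0,0,0,-1,1],
    [0,0,0,-1,1],
  ],
)

```text
clock: 18.65
position: [0.4953, 0.1233, 0.0953]
tool_rot: [-3.141, 0.001, 0.686]
force: [-0.1, 0.1, -0.7]
grip_width: 0.0857
finger_force: 0.0
```

jog_arm(
  motion=[
    [0,0,0,-1,1],
    [0,0,0,-1,1],
    [0,0,0,-1,1],
    [0,0,0,-1,1],
    [0,0,0,-1,1],
    [0,0,0,-1,1],
    [0,0,0,-1,1],
    [0,0,0,-1,1],
    [0,0,0,-1,1],
    [0,0,0,-1,1],
    [0,0,0,-1,1],
    [0,0,0,-1,1],
  ],
)

```text
clock: 19.85
position: [0.4955, 0.1222, 0.0954]
tool_rot: [-3.14, 0.0, 1.644]
force: [1.2, 0.1, -1.0]
grip_width: 0.0857
finger_force: 0.0
```

jog_arm(
  motion=[
    [0,0,0,-1,1],
    [0,0,0,-1,1],
    [0,0,0,-1,1],
    [0,0,0,-1,1],
    [0,0,0,-1,1],
    [0,0,0,-1,1],
    [0,0,0,-1,1],
    [0,0,0,-1,1],
    [0,0,0,-1,1],
    [0,0,0,-1,1],
    [0,0,0,-1,1],
    [0,0,0,0,1],
  ],
)

```text
clock: 21.05
position: [0.4955, 0.1221, 0.0955]
tool_rot: [-3.141, -0.001, 2.522]
force: [0.3, 0.4, -0.4]
grip_width: 0.0854
finger_force: 0.0
```

```bash
python3 look.py
python3 - <<'E'
from h import *
from workcell import bot
o=bot.observe(); f=bot.grab_frame("wrist"); c=cam(f,o); R=Ro.from_euler("xyz",o["tool_rot"]).as_matrix()
for ce,st in blobs(f,"knob")[0]:
    for z in(.083,):
        p=plane(c,ce,z)
        if np.hypot(*(p-[.4985,.122,z])[:2])<.02: print(ce,st,p,R.T@(p-o["position"])/.03)
E
```

```text
21.05 [0.4955 0.1221 0.0955] q7 0.28 yaw 2.522 F [ 0.3  0.4 -0.4] M [-0.01 -0.    0.  ]
top float division by zero
side (array([4.989811  , 0.97975769]), array([ 0.45924775, -0.03014619,  0.044     ]), 8, 10, 10)
wrist (array([3.71890906, 1.52743602]), array([ 0.46009538, -0.02509189,  0.044     ]), 158, 53, 45)
(np.float64(261.13), np.float64(222.88)) [57, 54, 2184] [0.50232401 0.12548415 0.083     ] [-0.11509753  0.21682476  0.42491619]
```

jog_arm(
  motion=[
    [-0.09,0.21,0,0,1],
    [0,0,0.3,0,1],
    [0,0,0.3,0,1],
    [0,0,0.3,0,1],
    [0,0,0,0,0.85],
  ],
)

```text
clock: 21.75
position: [0.5008, 0.1256, 0.0675]
tool_rot: [-3.14, -0.002, 2.521]
force: [0.0, 0.0, 0.4]
grip_width: 0.0735
finger_force: 0.0
```

Run:
```python
from h import *
from workcell import bot
o=bot.observe(); f=bot.grab_frame("wrist"); c=cam(f,o); R=Ro.from_euler("xyz",o["tool_rot"]).as_matrix()
print(o["position"])
for ce,st in blobs(f,"knob")[0]:
        p=plane(c,ce,.083)
        if np.hypot(*(p-[.5,.122,.083])[:2])<.025: print(ce,st,p,R.T@(p-o["position"])/.03)
cv2.imwrite("pics/w6.png",f["pixels"][:,:,::-1])
```

```text
[0.50083924 0.12564713 0.06749234]
(np.float64(252.46), np.float64(233.31)) [67, 71, 3186] [0.5009849  0.12641032 0.083     ] [ 0.01163836  0.02258955 -0.51694629]
```

View pics/w6.png

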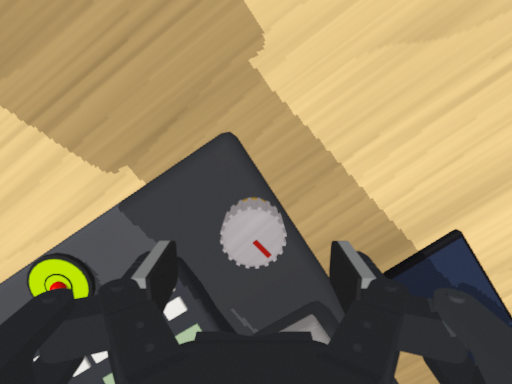

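The knob is centred at (252,233) between the pads. The ball is just behind ring centre, and the phone is below the fingers. Descending and gripping.

jog_arm(
  motion=[
    [0,0.02,0.4,0,0.8],
    [0,0,0.4,0,0.8],
    [0,0,0.4,0,0.8],
    [0,0,0.25,0,0.7],
    [0,0,0,0,0.6],
    [0,0,0,0,0.5],
    [0,0,0,0,0.4],
    [0,0,0,0,0.3],
    [0,0,0,0,0.2],
    [0,0,0,0,0.2],
  ],
  newtons=25,
)

```text
clock: 22.8
position: [0.5018, 0.1258, 0.026]
tool_rot: [-3.141, 0.0, 2.52]
force: [-4.3, -3.5, 3.5]
grip_width: 0.0365
finger_force: 26.1
```

```bash
python3 look.py
```

```text
22.8 [0.5018 0.1258 0.026 ] q7 0.21 yaw 2.52 F [-4.3 -3.5  3.5] M [-0.62  0.84 -0.02]
top None
side (array([2.32066406, 3.75468516]), array([ 0.45744338, -0.03177661,  0.044     ]), 6, 8, 10)
wrist (array([ 2.43789459, -4.55618768]), array([ 0.46091764, -0.0213253 ,  0.044     ]), 341, 49, 59)
```

jog_arm(
  motion=[
    [0,0,0,1,0.2],
    [0,0,0.004,1,0.2],
    [0,0,0.004,1,0.2],
    [0,0,0.004,1,0.2],
    [0,0,0.004,1,0.2],
    [0,0,0.004,1,0.2],
    [0,0,0.004,1,0.2],
    [0,0,0.004,1,0.2],
    [0,0,0.004,1,0.2],
    [0,0,0.004,1,0.2],
    [0,0,0.004,1,0.2],
    [0,0,0.004,0,0.2],
  ],
)

```text
clock: 24.15
position: [0.5028, 0.1262, 0.0248]
tool_rot: [3.14, 0.0, 1.639]
force: [1.9, -2.8, 2.2]
grip_width: 0.0368
finger_force: 26.0
```

```bash
python3 look.py
```

```text
24.15 [0.5028 0.1262 0.0248] q7 -0.46 yaw 1.639 F [ 1.9 -2.8  2.2] M [-0.62 -0.68 -0.12]
top (array([0.14829271, 1.68176761]), array([ 0.46117579, -0.02226584,  0.044     ]), 8, 15, 16)
side (array([1.16177367, 1.98357278]), array([ 0.46324938, -0.0312043 ,  0.044     ]), 8, 12, 10)
wrist None
```

Force is steady, so the left foot is hanging and following. Continuing.

jog_arm(
  motion=[
    [0,0,0.004,1,0.2],
    [0,0,0.004,1,0.2],
    [0,0,0.004,1,0.2],
    [0,0,0.004,1,0.2],
    [0,0,0.004,1,0.2],
    [0,0,0.004,1,0.2],
    [0,0,0.004,1,0.2],
    [0,0,0.004,1,0.2],
    [0,0,0.004,1,0.2],
    [0,0,0.004,1,0.2],
    [0,0,0,0,0.2],
  ],
)

```text
clock: 25.4
position: [0.5035, 0.1258, 0.0234]
tool_rot: [3.14, -0.001, 0.839]
force: [7.1, -6.8, 2.0]
grip_width: 0.0368
finger_force: 26.0
```

```bash
python3 look.py
```

```text
25.4 [0.5035 0.1258 0.0234] q7 -1.03 yaw 0.839 F [ 7.1 -6.8  2. ] M [-1.89 -1.76 -0.04]
top (array([0.07889377, 0.94869741]), array([ 0.46019276, -0.02136476,  0.044     ]), 9, 15, 16)
side (array([0.63929146, 1.77509387]), array([ 0.46346214, -0.0304797 ,  0.044     ]), 7, 12, 10)
wrist None
```

jog_arm(
  motion=[
    [0,0.03,0.004,1,0.2],
    [0,0,0.004,1,0.2],
    [0,0,0.004,1,0.2],
    [0,0,0.004,1,0.2],
    [0,0,0.004,1,0.2],
    [0,0,0.004,1,0.2],
    [0,0,0,0,0.2],
  ],
)

```text
clock: 26.25
position: [0.5038, 0.125, 0.0226]
tool_rot: [3.14, -0.001, 0.359]
force: [5.2, -7.8, 3.2]
grip_width: 0.0369
finger_force: 26.1
```

```bash
python3 look.py
```

```text
26.25 [0.5038 0.125  0.0226] q7 -1.37 yaw 0.359 F [ 5.2 -7.8  3.2] M [-2.1  -1.32 -0.05]
top (array([-0.10860943,  0.55684683]), array([ 0.46022081, -0.0208454 ,  0.044     ]), 9, 15, 16)
side (array([0.47604152, 2.0250239 ]), array([ 0.46343772, -0.03050076,  0.044     ]), 7, 12, 10)
wrist None
```

jog_arm(
  motion=[
    [0.01,0.025,0.004,1,0.2],
    [0,0,0.004,1,0.2],
    [0,0,0.004,1,0.2],
    [0,0,0.004,1,0.2],
    [0,0,0.004,1,0.2],
    [0,0,0.004,1,0.2],
    [0,0,0,0,0.2],
  ],
)

```text
clock: 27.1
position: [0.5037, 0.1242, 0.0216]
tool_rot: [3.141, -0.001, -0.121]
force: [3.2, -8.3, 3.0]
grip_width: 0.0368
finger_force: 26.1
```

```bash
python3 look.py
```

```text
27.1 [0.5037 0.1242 0.0216] q7 -1.7 yaw -0.121 F [ 3.2 -8.3  3. ] M [-2.16 -0.57 -0.06]
top (array([-0.19518614,  0.80646899]), array([ 0.46000088, -0.02099622,  0.044     ]), 8, 15, 16)
side (array([0.51600203, 1.69186437]), array([ 0.46329298, -0.03028161,  0.044     ]), 7, 12, 10)
wrist (array([-3.65950764,  1.65526459]), array([ 0.45352078, -0.013192  ,  0.044     ]), 100, 32, 66)
```

jog_arm(
  motion=[
    [0.0,0.025,0.004,1,0.2],
    [0,0,0.004,1,0.2],
    [0,0,0.004,1,0.2],
    [0,0,0.004,1,0.2],
    [0,0,0.004,1,0.2],
    [0,0,0.004,1,0.2],
    [0,0,0,0,0.2],
  ],
)

```text
clock: 27.95
position: [0.5034, 0.1236, 0.021]
tool_rot: [3.141, -0.001, -0.601]
force: [0.3, -7.8, 9.0]
grip_width: 0.0367
finger_force: 26.7
```

```bash
python3 look.py
```

```text
27.95 [0.5034 0.1236 0.021 ] q7 -2.04 yaw -0.601 F [ 0.3 -7.8  9. ] M [-1.99  0.13 -0.07]
top (array([-0.24453231,  0.96578492]), array([ 0.46023792, -0.02125534,  0.044     ]), 9, 15, 16)
side (array([4.90115302, 2.27176832]), array([ 0.45873974, -0.03088649,  0.044     ]), 9, 9, 10)
wrist float division by zero
```

The foot has touched. I'll relax the vertical force, then turn a little more.

jog_arm(
  motion=[
    [0,0,-0.03,0,0.2],
    [0,0,0,1,0.2],
    [0,0,0,1,0.2],
    [0,0,0,1,0.2],
    [0,0,0,0,0.2],
  ],
)

```text
clock: 28.6
position: [0.503, 0.1235, 0.0214]
tool_rot: [3.14, -0.001, -0.841]
force: [3.0, -7.8, -2.9]
grip_width: 0.0368
finger_force: 25.8
```

```bash
python3 look.py
```

```text
28.6 [0.503  0.1235 0.0214] q7 -2.21 yaw -0.841 F [ 3.  -7.8 -2.9] M [-2.02 -0.27  0.  ]
top (array([0.40488913, 0.79385645]), array([ 0.46019276, -0.02136476,  0.044     ]), 8, 15, 16)
side (array([5.84929638, 2.75295658]), array([ 0.4556955 , -0.03522637,  0.044     ]), 2, 9, 9)
wrist float division by zero
```

jog_arm(
  motion=[
    [0,0,0,0,0.5],
    [0,0,0,0,0.8],
    [0,0,0,0,0.8],
    [0,0,0,0,0.8],
    [0,0,-0.3,0,0.8],
    [0,0,-0.4,0,1],
    [0,0,-0.6,0,1],
    [0,0,-0.6,0,1],
    [0,0,-0.6,0,1],
    [0,0,0,0,1],
    [0,0,0,0,1],
  ],
)

```text
clock: 29.85
position: [0.5034, 0.1248, 0.0975]
tool_rot: [-3.14, -0.0, -0.839]
force: [0.1, -1.4, 0.6]
grip_width: 0.0856
finger_force: 0.0
```

```bash
python3 look.py
```

```text
29.85 [0.5034 0.1248 0.0975] q7 -2.29 yaw -0.839 F [ 0.1 -1.4  0.6] M [-0.04  0.01 -0.01]
top (array([0.76348404, 0.18557903]), array([ 0.46064367, -0.02117492,  0.044     ]), 8, 15, 15)
side (array([7.10300486, 1.77481061]), array([ 0.45761767, -0.03145729,  0.044     ]), 7, 8, 10)
wrist (array([1.55185438, 1.17044559]), array([ 0.45851375, -0.02254521,  0.044     ]), 262, 62, 65)
```

```bash
python3 look.py; python3 -c "
from workcell import bot
print(bot.job_done())"
```

```text
30.0 [0.503  0.1244 0.0964] q7 -2.29 yaw -0.839 F [ 0.2 -0.   0.4] M [ 0.02 -0.02 -0.01]
top (array([0.7815957 , 0.21075053]), array([ 0.46064367, -0.02117492,  0.044     ]), 8, 15, 15)
side (array([7.27663454, 1.89373501]), array([ 0.45751646, -0.03157394,  0.044     ]), 7, 8, 10)
wrist (array([1.59166205, 1.30926291]), array([ 0.45848482, -0.02266927,  0.044     ]), 260, 62, 65)
the job is handed in; nothing more can be done
None
```

I wound down both front screws and handed the job in at 30 s, with no verdict returned: the ball read 1–2 mm from centre (limit 4 mm) in the top and wrist views (the side view was blocked), while four-foot loading is judged by feel only, the left foot being wound about 1 mm past first touch.

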